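Hold the trimmings bin open by its pedal and ease the lid shut

ROBOT

A 6-joint arm with a two-finger parallel gripper is mounted at the origin on the work surface. World frame = base frame: x ahead of the robot, y to its left, z up, the work surface at z = 0. Lengths are in m, angles in rad, forces in N, time in s.
With the tool pointing down it reaches from about 0.35 to 0.775 m from the base axis. Payload 5.5 kg.
Tool frame: the origin (TCP) lies midway between the tips of the shut fingers; the grasp point (between the pads) lies 19 mm behind it (pinch_z is the distance from the TCP to the grasp point, in m); z points along the fingers, x is the direction in which the jaws open and shut, and the axes are right-handed (so a half turn about z gives the same grasp; the last joint's range is limited). The gripper opens to 85 mm and grips with 20 to 120 N. Pads are 22 mm wide; open, the fingers measure 114 mm over their backs; the gripper's body (76 mm by 85 mm) begins 54 mm behind the grasp point. The pads swing forward as they close: fully open they stand 13 mm farther back than shut.
Start: joints at [1.191, 0.313, 0.046, 1.304, 0, 1.431], TCP at [0.137, 0.559, 0.231] pointing down, gripper open.
Joint ranges: [-2.76, 2.76], [-0.86, 1.69], [-1.03, 1.26], [-2.2, 2.34], [-1.47, 1.5], [-3.14, 3.14]. Speed limits (rad/s): [2.57, 2.57, 3.14, 3.14, 3.14, 3.14].

INTERFACE

Orientations are given as a unit quaternion [w, x, y, z].
In Python, from workcell import get_state, read_camera, camera_info, hand_in, trace, pinch_z gives the robot as it stands. The module is installed in compiled form; this text tells all that it offers.
- The arm moves only by the tool arm_command, never from a script. Its argument "steps" is text: rows parted by semicolons, each of 4 numbers parted by spaces: the shift along the world's x, y, z in mm, then the turn about the world's z in rad. In form: tx ty tz spin; .... A call has 1 to 20 rows; each row is the pose to reach, as a shift and turn from the pose measured when the call began; what a row does not reach only later rows make up. A row lasts 1/8 s, in which the tool goes at most 62.5 mm and 10.7 degrees, less where a joint would pass 70% of its speed; a pose out of reach is approached as far as the arm can. A call with a gripper value outside its range is refused whole. "fingers" is the gripper command: -1 is shut, 1 is fully open, values between are in proportion, set as the call begins (left out, the last holds). The fingers move at their own pace and stop on an object; "newtons" is the grip in N (left out, the last holds). Time passes only in rows, so rows that repeat a pose let the fingers close. It gives the time, the measured TCP pose, the force and the opening at its end, in the units of the state.
- get_state(): the state, without advancing time (a new reading comes with each control period).
- read_camera(name): name is "scene" or "top"; returns the picture (480x640x3 uint8, red, green, blue); there is no depth.
- camera_info(name): a dict with "mtx" (3x3 intrinsics, pixels), "R" (3x3) and "t" (3): a world point X has camera coordinates R X + t. Camera axes: x right, y down, z forward; pixel columns grow to the right and rows downward; lengths in m; the calibration is good to about 2 mm. A picture is of the moment at which its call begins. camera_info takes no time and is no camera call.
- hand_in(): hands the job in, once; it reports no verdict.
Trained networks look in the newest picture that a camera, given by its name, has taken for a name from the list of things; names that differ only in an ending like _2 or _b are one class to them, and where a whole thing is asked for, a point or a joint stands for the part that bears it (a point fixed in the world has none). Each returns a list of dicts, best first, with "score" (0 to 1); they miss things now and then, are a little off and sometimes report something else, mostly with a low value. They report only what shows in the picture. A call takes as long as a camera call.
- trace(camera, name): "mask" (480x640 bool, what is visible of it) and "box" ([left, top, width, height] in pixels, round what is visible of it).
The state is a dict: "clock": time; "joint_pos": joint angles; "qvel": joint speeds; "tau": joint torques, N m; "tcp_pos": TCP position; "orientation": TCP orientation; "wrist_force": force on the tool from outside, world axes, zero at the start; "ft_torque": the same for the moment, N m; "finger_gap": finger opening in m.
Only numpy, scipy, OpenCV 4.12 (cv2) and the standard library are available. Lean on these libraries where they do the work, as an engineer would, in place of code of your own. Each camera call takes 0.05 s, during which the arm holds its last target.

TASK

My hands are full of dead leaves: with a fingertip press the pedal of the green trimmings bin right down so that its lid stands fully open, hold it there for three full seconds, then let the pedal up slowly so that the lid comes down gently and shuts without slamming. Work it by the pedal only, do not touch the lid, and do not lift, shove or tip the bin. Leave everything else on the bench where it is.

Things in the scene. Friction and masses are not known exactly. Their poses are not given: they have to be found in the camera images.
- bin: Sage-green round metal bin standing loose on the bench, 176 mm across, 240 mm high with its lid, about 2.7 kg, on a black base ring 186 mm across. Origin: centre of its underside, z up. Its -x axis points to its front, where the pedal sticks out; the lid's hinge is at the back (+x). More than about 35 N on the pedal tips it forward.
- pedal_top (a point): Middle of the black ribbed flat pedal tread, 70 mm wide (bin's y) and 50 mm deep (bin's x). Pedal up: tread level, 40 mm above the bench, this point 155 mm from the bin's centre line and 67 mm in front of its wall. Pressed right down: this point is 22 mm lower, on a firm stop, the tread sloping 0.20 rad down away from the bin and clear of the bench. Axes as the bin's, turning with the pedal.
- pedal (a joint): Pedal angle, rad: 0 up (lid shut), 0.20 pressed right down. It turns about a level axle 110 mm behind pedal_top and 20 mm above the bench, and comes back up under the lid's weight as it is let up.
- lid (a joint): Lid angle, rad: 0 shut, 1.25 fully open. A rod links it to the pedal: lid angle = 6.25 x pedal angle, both ways. Starting the lid takes 5 to 11 N on the middle of the tread, holding it open 2 to 4 N. Nothing brakes it: let go, it falls and slams; a finger that rises too fast leaves the pedal behind and the lid then falls onto it. With the finger staying on, over 1.5 s or more, it lands softly.
- pedal_pad: The pedal's tread itself, 70 x 50 x 10 mm, black with rubber ribs; the part to press. Origin on the pedal's axle (not on the tread); axes as the bin's, turning with the pedal.
- lid_shell: The lid: sage-green shallow dome, 182 mm across, 25 mm high. Origin on its hinge line, 105 mm behind the bin's centre, 219 mm above the bench; it lies along its own -x and swings up and back, its front edge 410 mm high when open. The rising edge reaches 3 mm beyond the bin's wall: a wide wrist straight above the pedal can catch it, fingers leaning away from the bin clear it.
- turntable: Grey round plastic turntable, 250 mm across, 28 mm high, which turns freely. Origin: centre of its underside. Leave alone.
- succulent_pot: White ceramic pot with a succulent, 84 mm across, 110 mm high with the plant, standing loose on the turntable. Origin: centre of its underside. Leave alone.
- steel_rake: Steel hand rake with a black grip, lying on the bench, 300 mm long, 82 mm wide, 30 mm high. Origin on the bench below the middle; tines to its +x. Leave alone.
- yellow_scoop: Yellow plastic scoop lying on the bench, 255 mm long (120 mm behind the origin, 135 mm ahead), 90 mm wide, 45 mm high. Origin on the bench below the root of the handle; mouth to its +x. Leave alone.
- pruners: Closed pruners with green plastic grips, lying flat, 195 mm long (125 mm behind the origin), 50 mm wide, 20 mm high. Origin on the bench near the pivot; blades to its +x. Leave alone.
- mist_sprayer: Pale blue upright spray bottle with a black head, 76 mm across, 200 mm high. Origin: centre of its underside. Leave alone.
- turntable_top (a joint): Turn of the turntable's plate, rad, 0 at the start. Leave alone.

How it is judged:
By the outcome, as a careful person would: the job done as asked, in the order asked, and still so for the second after the job is handed in, with the robot touching nothing.
It also fails if it takes over 43 s, if anything falls off the work surface, if the arm or the gripper's body presses on something with over 40 N, if the wrist force passes 120 N, or if a joint passes its speed limit or range.

## Working session

There is one attempt and no reset: what is moved stays moved. The work goes in short steps, Python scripts to look and compute and a tool call to move; the robot and the scene stay as the last step left them, time stands still between calls to the robot, and variables do not carry over. Pictures are saved under pics/ and viewed, and the job is handed in when it is done.

Besides the shell and the picture viewer there is one more tool, called after "Call:" in YAML: its name, and indented under it one key for each argument. arm_command: Moves the arm, as the interface text tells. Its arguments: {"type":"object","properties":{"steps":{"type":"string"},"fingers":{"type":"number"},"newtons":{"type":"number"}},"required":["steps"]}

```bash
mkdir -p pics; python3 - <<'E'
from workcell import *
import cv2,numpy as np
s=get_state();print({k:np.round(v,3) for k,v in s.items()})
for c in ("scene","top"):
    im=read_camera(c);cv2.imwrite(f"pics/{c}0.png",im[:,:,::-1])
    i=camera_info(c);print(c,np.round(i["mtx"],1).tolist(),np.round(i["R"],3).tolist(),np.round(i["t"],3).tolist())
    for n in("bin","pedal_pad","lid_shell"):
        r=trace(c,n)
        for d in r[:2]: 
            ys,xs=np.nonzero(d["mask"]);print(c,n,round(d["score"],2),d["box"],xs.mean().round(1),ys.mean().round(1))
E
```

```text
{'clock': np.float64(0.0), 'joint_pos': array([1.191, 0.314, 0.045, 1.304, 0.   , 1.431]), 'qvel': array([-0.002,  0.002, -0.001,  0.   ,  0.003, -0.001]), 'tau': array([-0.0000e+00, -4.8062e+01,  2.9854e+01,  1.9000e-02,  0.0000e+00,
        0.0000e+00]), 'tcp_pos': array([0.136, 0.558, 0.23 ]), 'orientation': array([ 0.   ,  0.787,  0.617, -0.001]), 'wrist_force': array([ 0.333,  0.081, -0.427]), 'ft_torque': array([ 0.004,  0.044, -0.013]), 'finger_gap': np.float64(0.085)}
scene [[440.6, 0.0, 321.4], [0.0, 440.6, 238.0], [0.0, 0.0, 1.0]] [[0.237, 0.971, -0.015], [0.745, -0.192, -0.639], [-0.624, 0.14, -0.769]] [-0.125, -0.316, 1.66]
scene bin 0.69 [376.2, 202.4, 106.7, 108.8] 433.3 255.3
scene pedal_pad 0.57 [373.7, 284.5, 26.3, 26.8] 387.3 297.1
scene lid_shell 0.96 [405.9, 202.0, 74.9, 57.1] 443.0 230.6
top [[608.0, 0.0, 320.9], [0.0, 608.0, 240.0], [0.0, 0.0, 1.0]] [[0.045, -0.999, 0.001], [-0.979, -0.044, -0.199], [0.199, 0.009, -0.98]] [-0.024, 0.538, 1.647]
top bin 0.9 [168.7, 148.9, 118.2, 83.3] 219.8 187.1
top pedal_pad 0.63 [261.8, 169.7, 25.0, 27.0] 274.5 182.5
top pedal_pad 0.39 [123.8, 257.6, 45.2, 33.8] 144.4 276.9
top lid_shell 0.6 [174.8, 143.3, 75.2, 70.8] 210.8 178.1
top lid_shell 0.41 [461.9, 173.1, 34.1, 35.0] 478.8 189.9
```

View pics/scene0.png

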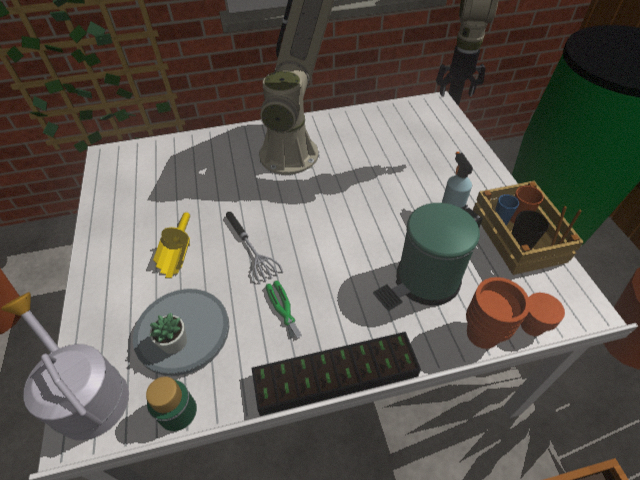

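View pics/top0.png

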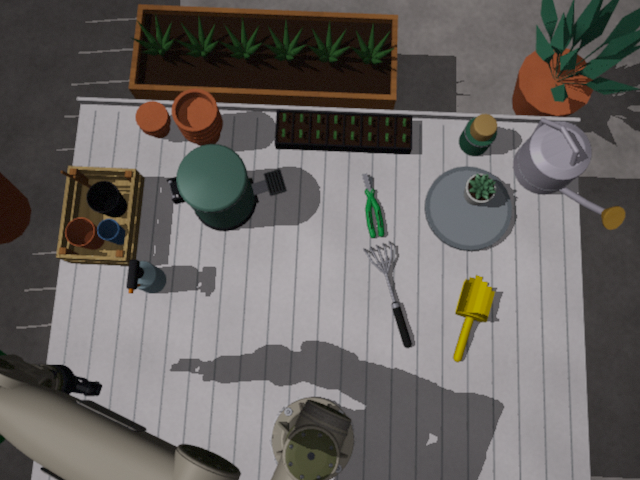

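```bash
cat > h.py <<'E'
from workcell import *
import cv2,numpy as np
def ray(c,u,v,z):
    i=camera_info(c);K,R,t=map(np.array,(i["mtx"],i["R"],i["t"]))
    o=-R.T@t; d=R.T@np.linalg.inv(K)@np.array([u,v,1.]); return o+d*(z-o[2])/d[2]
def proj(c,X):
    i=camera_info(c);K,R,t=map(np.array,(i["mtx"],i["R"],i["t"]))
    p=K@(R@np.array(X)+t);return p[:2]/p[2]
E
python3 - <<'E'
from h import *
print(ray("scene",387.3,297.1,.04),ray("top",274.5,182.5,.04))
print("lid",ray("scene",443,230.6,.23),ray("top",210.8,178.1,.23))
for c in("scene","top"):
    im=cv2.imread(f"pics/{c}0.png")
    x,y=(340,180) if c=="scene" else (150,120)
    cv2.imwrite(f"pics/{c}0z.png",cv2.resize(im[y:y+140,x:x+180],None,fx=4,fy=4,interpolation=cv2.INTER_CUBIC))
E
```

```text
[0.71128553 0.14095206 0.04      ] [0.70452276 0.14186231 0.04      ]
lid [0.66884912 0.28288165 0.23      ] [0.65180355 0.28766621 0.23      ]
```

View pics/scene0z.png

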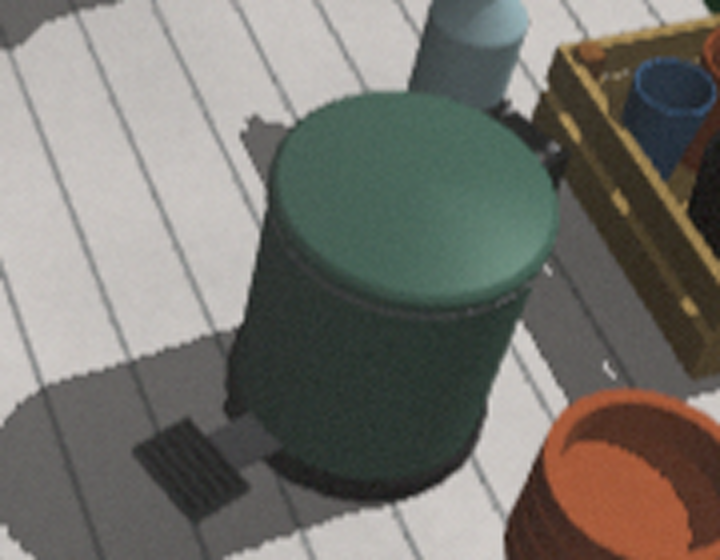

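View pics/top0z.png

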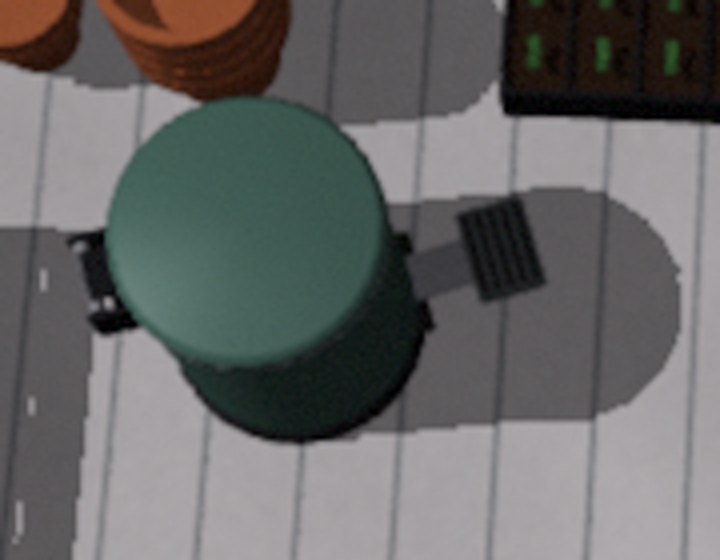

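```bash
python3 - <<'E'
from h import *
A=np.array([(133,455),(188,418),(250,488),(200,522)])/4+[340,180]
B=np.array([(457,213),(517,194),(546,281),(485,301)])/4+[150,120]
for c,P in(("scene",A),("top",B)):
    W=np.array([ray(c,*p,.04) for p in P]);print(W.round(4),W.mean(0))
    print([np.linalg.norm(W[i]-W[i-1]).round(3) for i in range(4)])
# lid: ellipse from mask? top z zoom extents
from scipy.optimize import least_squares
p=np.array([.706,.142])
for ang in np.arange(-1.6,-0.8,.1): pass
def resid(x):
    c=x[:2];f=np.array([np.cos(x[2]),np.sin(x[2])]);pp=c+.155*f
    r=[]
    for cam,P in(("scene",A),("top",B)):
        l=np.array([-f[1],f[0]])
        corners=[pp+a*.025*f+b*.035*l for a in(-1,1) for b in(-1,1)]
        Q=np.array([proj(cam,[*q,.04]) for q in corners])
        for q in P: r+=list(q-Q[np.argmin(((Q-q)**2).sum(1))])
    for cam,m in(("scene",(443,230.6)),("top",(210.8,178.1))):
        pass
    # base ring centre via lid circle
    for cam,m in(("scene",((415/4+340),(197/4+180))),("top",((248/4+150),(230/4+120)))):
        r+=list(.7*(np.array(m)-proj(cam,[*c,.23])))
    return r
for a0 in(-1.9,-1.6,-1.3):
    s=least_squares(resid,[.66,.29,a0],loss='soft_l1');f=s.x[2];print(s.x,s.cost,s.x[:2]+.155*np.array([np.cos(f),np.sin(f)]));print(np.round(s.fun,1))
E
```

```text
[[0.6915 0.1071 0.04  ]
 [0.672  0.1537 0.04  ]
 [0.7362 0.1757 0.04  ]
 [0.7528 0.1341 0.04  ]] [0.71313306 0.14265651 0.04      ]
[np.float64(0.067), np.float64(0.051), np.float64(0.068), np.float64(0.045)]
[[0.7309 0.1731 0.04  ]
 [0.7472 0.1307 0.04  ]
 [0.683  0.1061 0.04  ]
 [0.6661 0.1489 0.04  ]] [0.70681195 0.13967782 0.04      ]
[np.float64(0.069), np.float64(0.045), np.float64(0.069), np.float64(0.046)]
[ 0.65668842  0.28702165 -1.21906348] 8.162697416986802 [0.71008981 0.1415112 ]
[ 1.   1.6  0.7  0.9 -0.2  0.7  1.6  0.1  1.3  1.2 -0.3  1.4 -0.1  1.
  1.4  0.9  0.8  1.7  0.6  0.9]
[ 0.66075658  0.28719476 -1.58266979] 101.77765227391039 [0.65891623 0.13220569]
[ -0.1  -0.6  -3.7  -6.3  11.8  11.2  -0.7  19.7  -4.9 -12.5  -7.2 -18.2
   0.    3.6   2.1   9.5   0.3   0.9   0.5   1.9]
[ 0.65668843  0.28702165 -1.21906354] 8.162697416991142 [0.71008981 0.1415112 ]
[ 1.   1.6  0.7  0.9 -0.2  0.7  1.6  0.1  1.3  1.2 -0.3  1.4 -0.1  1.
  1.4  0.9  0.8  1.7  0.6  0.9]
```

Call:
arm_command:
  steps: "15 -20 20 0.0; 45 -60 40 0.05; 80 -105 55 0.1; 115 -150 60 0.2; 150 -195 60 0.3; 180 -240 60 0.4; 210 -290 60 0.5; 240 -340 60 0.55; 275 -385 60 0.59; 320 -410 60 0.59; 370 -420 60 0.59; 420 -423 60 0.59; 470 -423 60 0.59; 515 -423 60 0.59; 550 -423 60 0.59; 570 -423 60 0.59; 576 -423 60 0.59; 576 -423 60 0.59"
  fingers: -1

```text
clock: 2.65
tcp_pos: [0.7124, 0.1355, 0.2908]
orientation: [-0.0, 0.573, 0.819, -0.0]
wrist_force: [-0.3, -0.1, 1.2]
finger_gap: 0.0001
```

```bash
python3 - <<'E'
from h import *
s=get_state();print({k:np.round(v,3) for k,v in s.items()})
for c in ("scene","top"):
    cv2.imwrite(f"pics/{c}1.png",read_camera(c)[:,:,::-1])
E
```

```text
{'clock': np.float64(2.65), 'joint_pos': array([ 0.078,  0.659,  0.739,  1.652, -0.   , -0.273]), 'qvel': array([ 0.006, -0.028, -0.021, -0.   , -0.001, -0.001]), 'tau': array([-2.6300e-01, -6.4612e+01,  2.9697e+01, -4.0000e-02, -1.2000e-02,
       -2.0000e-03]), 'tcp_pos': array([0.712, 0.136, 0.291]), 'orientation': array([-0.   ,  0.573,  0.819, -0.   ]), 'wrist_force': array([-0.266, -0.065,  1.178]), 'ft_torque': array([ 0.032, -0.049, -0.036]), 'finger_gap': np.float64(0.0)}
```

View pics/scene1.png

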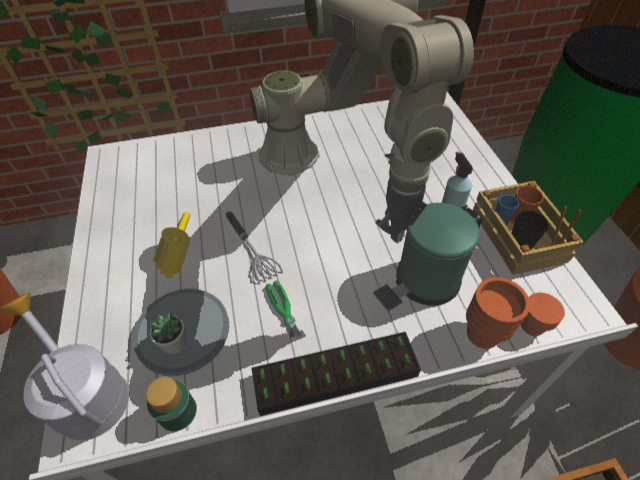

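View pics/top1.png

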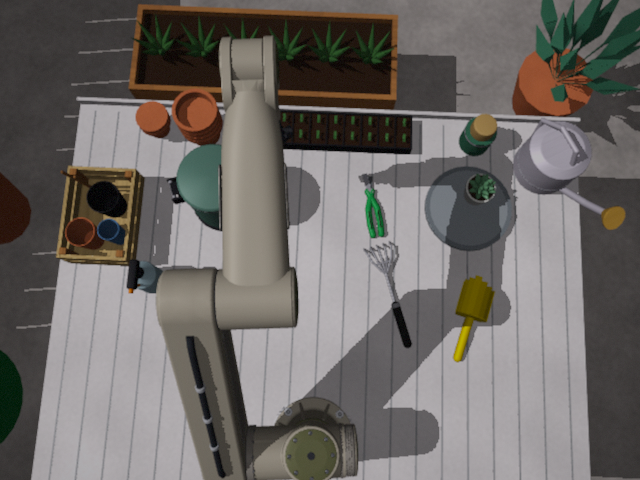

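```bash
python3 - <<'E'
from h import *
for h in(0,.073,.15,.2,.25,.3,.35,.4,.5):
    print(h,proj("scene",[.712,.136,.291+h]).round(),"+y50",proj("scene",[.712,.186,.291+h]).round(),proj("top",[.712,.136,.291+h]).round())
im=cv2.imread("pics/scene1.png")
cv2.imwrite("pics/s1z.png",cv2.resize(im[0:300,340:500],None,fx=2,fy=2,interpolation=cv2.INTER_CUBIC))
E
```

```text
0 [396. 239.] +y50 [417. 235.] [270. 150.]
0.073 [400. 218.] +y50 [422. 214.] [267. 139.]
0.15 [405. 192.] +y50 [428. 188.] [264. 127.]
0.2 [408. 174.] +y50 [432. 169.] [262. 118.]
0.25 [412. 154.] +y50 [437. 149.] [260. 109.]
0.3 [416. 131.] +y50 [442. 127.] [257.  98.]
0.35 [420. 107.] +y50 [448. 102.] [254.  87.]
0.4 [425.  80.] +y50 [454.  75.] [252.  75.]
0.5 [437.  15.] +y50 [469.  11.] [245.  47.]
```

View pics/s1z.png

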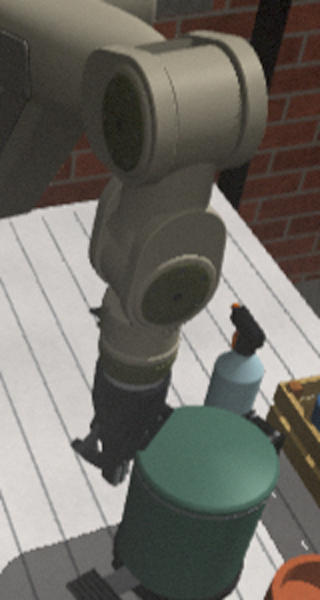

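Call:
arm_command:
  steps: "5 -15 0 0; 12 -32 0 0; 16 -43 -10 0; 16 -43 -35 0; 16 -43 -65 0; 16 -43 -95 0; 16 -43 -125 0; 16 -43 -155 0; 16 -43 -185 0; 16 -43 -210 0; 16 -43 -225 0; 16 -43 -235 0; 16 -43 -240 0; 16 -43 -240 0"
  fingers: 1

```text
clock: 4.5
tcp_pos: [0.7281, 0.0926, 0.052]
orientation: [0.0, 0.573, 0.82, 0.0]
wrist_force: [0.6, -0.8, 0.5]
finger_gap: 0.0853
```

```bash
python3 - <<'E'
from h import *
s=get_state();print({k:np.round(v,3) for k,v in s.items()})
for c in ("scene","top"):
    im=read_camera(c)[:,:,::-1];cv2.imwrite(f"pics/{c}2.png",im)
    if c=="scene":cv2.imwrite("pics/s2z.png",cv2.resize(im[150:330,320:500],None,fx=3,fy=3,interpolation=cv2.INTER_CUBIC))
p=s["tcp_pos"];f=np.array([.344,-.939,0])
for k in(-.0425,-.057,.05): print(k,proj("scene",p+k*f+[0,0,.013]).round(1))
print("tread",proj("scene",[.710,.1415,.04]))
E
```

```text
{'clock': np.float64(4.5), 'joint_pos': array([ 0.017,  0.711,  0.247,  1.106, -0.   , -0.333]), 'qvel': array([ 0.001, -0.009,  0.012,  0.005,  0.001,  0.   ]), 'tau': array([-8.3000e-02, -6.6454e+01,  2.8258e+01, -9.5000e-02, -3.0000e-03,
       -1.0000e-03]), 'tcp_pos': array([0.728, 0.093, 0.052]), 'orientation': array([0.   , 0.573, 0.82 , 0.   ]), 'wrist_force': array([ 0.64 , -0.818,  0.534]), 'ft_torque': array([0.023, 0.058, 0.013]), 'finger_gap': np.float64(0.085)}
-0.0425 [385.5 293.5]
-0.057 [389.7 290.9]
0.05 [357.9 310.4]
tread [387.33502758 296.66888506]
```

View pics/s2z.png

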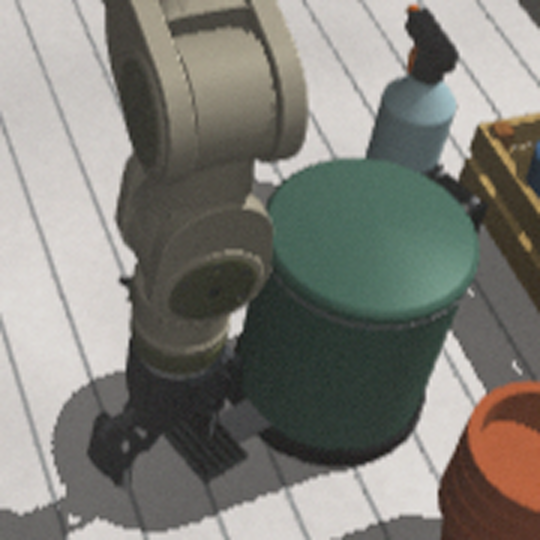

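View pics/scene2.png

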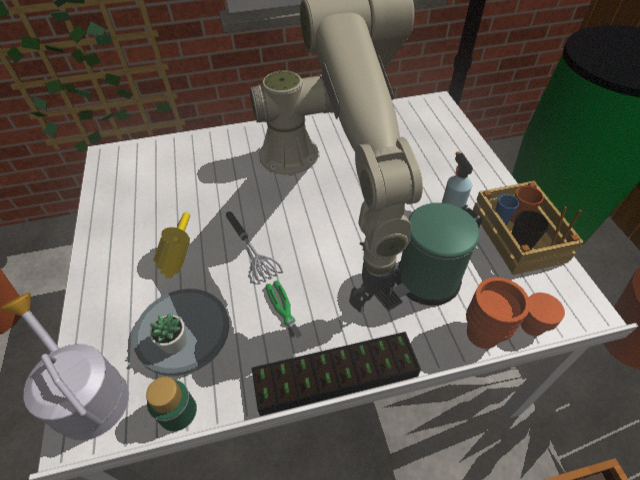

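Call:
arm_command:
  steps: "0 0 -7 0; 0 0 -14 0; 0 0 -19 0; 0 0 -22 0; 0 0 -24 0; 0 0 -26 0; 0 0 -28 0; 0 0 -30 0; 0 0 -32 0; 0 0 -32 0"

```text
clock: 5.85
tcp_pos: [0.7289, 0.0921, 0.0224]
orientation: [0.002, 0.573, 0.82, 0.001]
wrist_force: [-2.3, -2.4, 8.0]
finger_gap: 0.0855
```

```bash
python3 - <<'E'
from h import *
for c in ("scene","top"):
    im=read_camera(c)[:,:,::-1];cv2.imwrite(f"pics/{c}3.png",im)
    if c=="scene":cv2.imwrite("pics/s3z.png",cv2.resize(im[150:330,320:500],None,fx=3,fy=3,interpolation=cv2.INTER_CUBIC))
E
```

```text
(no output)
```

View pics/s3z.png

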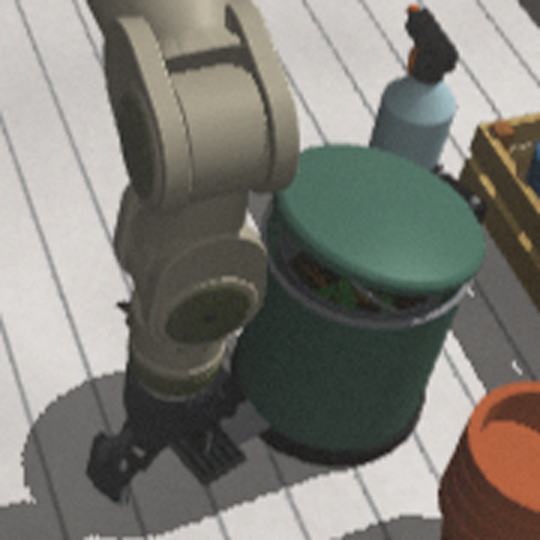

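Call:
arm_command:
  steps: "0 0 -4 0; 0 0 -5.5 0; 0 0 -7 0; 0 0 -8.5 0; 0 0 -10 0; 0 0 -11.5 0; 0 0 -13 0; 0 0 -14.5 0; 0 0 -16 0; 0 0 -17 0; 0 0 -18 0; 0 0 -19 0; 0 0 -20 0; 0 0 -20 0"

```text
clock: 7.7
tcp_pos: [0.7295, 0.0921, 0.0037]
orientation: [0.002, 0.573, 0.82, 0.001]
wrist_force: [-1.4, -3.4, 8.6]
finger_gap: 0.0852
```

```bash
python3 - <<'E'
from h import *
for c in ("scene","top"):
    im=read_camera(c)[:,:,::-1];cv2.imwrite(f"pics/{c}4.png",im)
    if c=="scene":cv2.imwrite("pics/s4z.png",cv2.resize(im[120:330,320:500],None,fx=2.8,fy=2.8,interpolation=cv2.INTER_CUBIC))
s=get_state();print({k:np.round(v,4) for k,v in s.items()})
E
```

```text
{'clock': np.float64(7.8), 'joint_pos': array([ 1.6900e-02,  7.4630e-01,  1.8870e-01,  1.0087e+00, -8.0000e-04,
       -3.3350e-01]), 'qvel': array([-0.002 ,  0.0003,  0.0006, -0.0023,  0.0008,  0.001 ]), 'tau': array([  2.3921, -62.035 ,  25.479 ,  -0.8077,   0.6609,   0.1251]), 'tcp_pos': array([0.7294, 0.0921, 0.0037]), 'orientation': array([0.0021, 0.573 , 0.8195, 0.001 ]), 'wrist_force': array([-1.5617, -3.4779,  7.099 ]), 'ft_torque': array([-0.3178,  0.4702,  0.1039]), 'finger_gap': np.float64(0.0852)}
```

View pics/s4z.png

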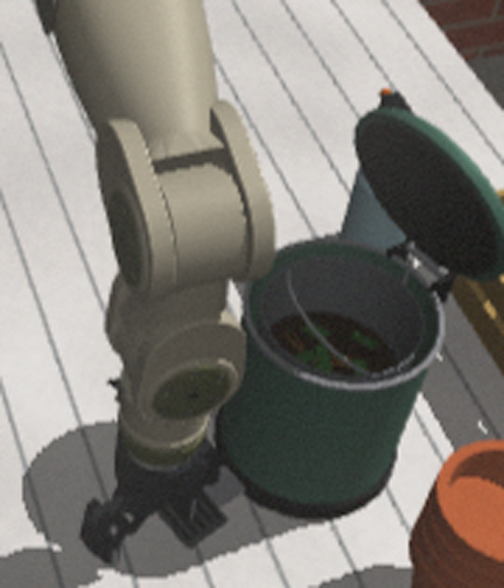

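Call:
arm_command:
  steps: "0 0 -3 0; 0 0 -4 0; 0 0 -4.5 0; 0 0 -4.5 0"

```text
clock: 8.3
tcp_pos: [0.7297, 0.0922, 0.0032]
orientation: [0.003, 0.573, 0.82, 0.002]
wrist_force: [-8.8, -4.6, 21.1]
finger_gap: 0.0853
```

```bash
python3 - <<'E'
from h import *
im=read_camera("scene")[:,:,::-1];cv2.imwrite("pics/scene5.png",im)
a=cv2.imread("pics/scene4.png");
print(cv2.absdiff(a,im)[120:330,420:500].mean())
def f(i):
  o=-1
i=camera_info("scene")
# predicted front edge at 1.25 rad
c=np.array([.6567,.2870]);fx=np.array([.344,-.939])
for a in(1.1,1.2,1.25):
    d=-.105+.196*np.cos(a); print(a,proj("scene",[*(c+d*fx),.219+.196*np.sin(a)]).round(1))
    
E
```

```text
2.356746031746032
1.1 [462.  175.9]
1.2 [468.6 170.2]
1.25 [471.8 167.5]
```

View pics/scene5.png

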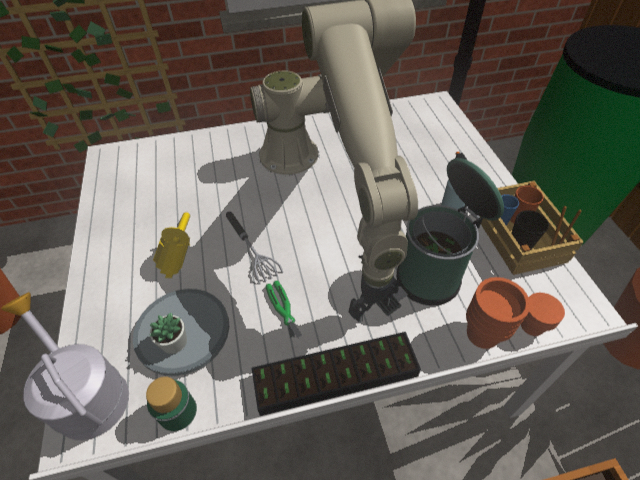

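Call:
arm_command:
  steps: "0 0 -3 0; 0 0 -3 0; 0 0 -3 0; 0 0 -3 0; 0 0 -3 0; 0 0 -3 0; 0 0 -3 0; 0 0 -3 0; 0 0 -3 0; 0 0 -3 0; 0 0 -3 0; 0 0 -3 0; 0 0 -3 0; 0 0 -3 0; 0 0 -3 0; 0 0 -3 0; 0 0 -3 0; 0 0 -3 0"

```text
clock: 10.6
tcp_pos: [0.7297, 0.0922, 0.0034]
orientation: [0.003, 0.573, 0.82, 0.002]
wrist_force: [-5.8, -5.4, 18.2]
finger_gap: 0.0855
```

Call:
arm_command:
  steps: "0 0 -3 0; 0 0 -3 0; 0 0 -3 0; 0 0 -3 0; 0 0 -3 0; 0 0 -3 0; 0 0 -3 0; 0 0 -3 0; 0 0 -3 0; 0 0 -3 0; 0 0 -3 0; 0 0 -3 0"

```text
clock: 12.1
tcp_pos: [0.7297, 0.0922, 0.0034]
orientation: [0.004, 0.572, 0.82, 0.003]
wrist_force: [-6.1, -4.6, 17.2]
finger_gap: 0.0854
```

```bash
python3 - <<'E'
from h import *
im=read_camera("scene")[:,:,::-1];cv2.imwrite("pics/scene6.png",im)
a=cv2.imread("pics/scene5.png");
print(cv2.absdiff(a,im)[120:330,420:500].mean(),get_state()["clock"])
E
```

```text
2.201468253968254 12.15
```

Call:
arm_command:
  steps: "0 0 -2.5 0; 0 0 -2 0; 0 0 -1.5 0; 0 0 -1 0; 0 0 -0.5 0; 0 0 0 0; 0 0 0.5 0; 0 0 1 0; 0 0 1.5 0; 0 0 2 0; 0 0 2.5 0; 0 0 3 0; 0 0 3.5 0; 0 0 4 0; 0 0 4.5 0; 0 0 5 0; 0 0 5.5 0; 0 0 6 0; 0 0 6.5 0; 0 0 7 0"

```text
clock: 14.65
tcp_pos: [0.7298, 0.0924, 0.0105]
orientation: [0.004, 0.572, 0.82, 0.003]
wrist_force: [-1.4, 1.7, 4.8]
finger_gap: 0.0852
```

Call:
arm_command:
  steps: "0 0 0.2 0; 0 0 0.6 0; 0 0 1 0; 0 0 1.5 0; 0 0 2 0; 0 0 2.5 0; 0 0 3 0; 0 0 3.5 0; 0 0 4 0; 0 0 4.5 0; 0 0 5 0; 0 0 5.5 0; 0 0 6 0; 0 0 6.5 0; 0 0 7 0; 0 0 7.5 0; 0 0 8 0; 0 0 8.5 0; 0 0 9 0; 0 0 9.4 0"

```text
clock: 17.15
tcp_pos: [0.7297, 0.0929, 0.0202]
orientation: [0.003, 0.572, 0.82, 0.003]
wrist_force: [-3.2, 3.9, 5.8]
finger_gap: 0.0857
```

```bash
python3 - <<'E'
from h import *
im=read_camera("scene")[:,:,::-1];cv2.imwrite("pics/scene7.png",im)
cv2.imwrite("pics/s7z.png",cv2.resize(im[150:330,320:500],None,fx=3,fy=3,interpolation=cv2.INTER_CUBIC))
E
```

```text
(no output)
```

View pics/s7z.png

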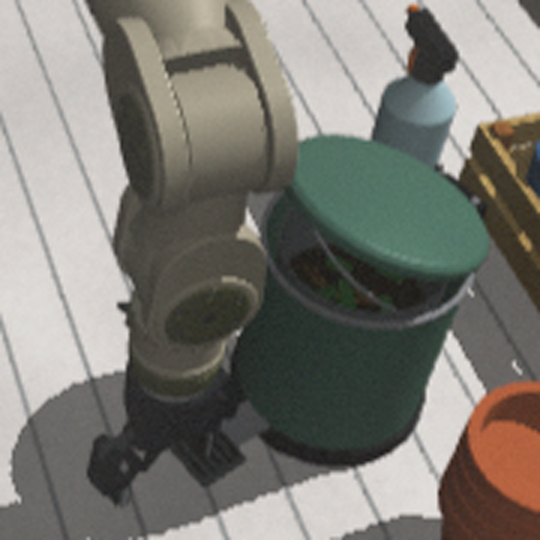

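Call:
arm_command:
  steps: "0 0 0.1 0; 0 0 0.5 0; 0 0 0.9 0; 0 0 1.3 0; 0 0 1.7 0; 0 0 2.1 0; 0 0 2.5 0; 0 0 2.9 0; 0 0 3.3 0; 0 0 3.7 0; 0 0 4.1 0; 0 0 4.5 0; 0 0 4.9 0; 0 0 5.3 0; 0 0 5.7 0; 0 0 6.1 0; 0 0 6.5 0; 0 0 6.9 0; 0 0 7.3 0; 0 0 7.7 0"

```text
clock: 19.7
tcp_pos: [0.7294, 0.0922, 0.0272]
orientation: [0.003, 0.572, 0.82, 0.002]
wrist_force: [0.6, -0.3, -0.4]
finger_gap: 0.0852
```

```bash
python3 - <<'E'
from h import *
im=read_camera("scene")[:,:,::-1];cv2.imwrite("pics/scene8.png",im)
cv2.imwrite("pics/s8z.png",cv2.resize(im[150:330,320:500],None,fx=3,fy=3,interpolation=cv2.INTER_CUBIC))
E
```

```text
(no output)
```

View pics/s8z.png

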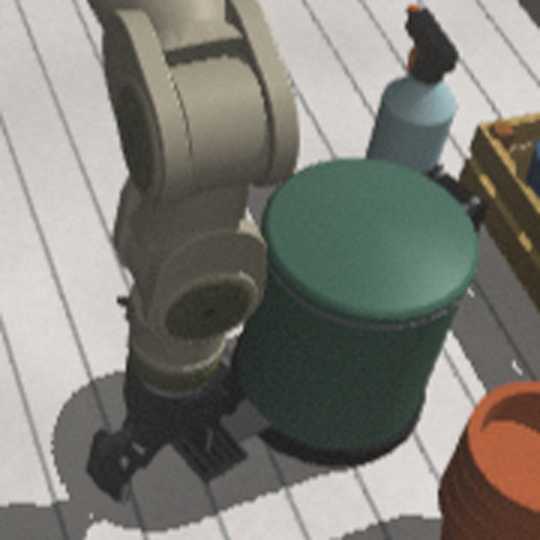

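Shut, with the force at zero. Next I raise the arm clear and retreat.

Call:
arm_command:
  steps: "0 0 1 0; 0 0 3 0; 0 0 6 0; 0 0 12 0; 0 0 25 0; 0 0 45 0; 0 0 70 0; 0 0 100 0; 0 0 130 0; 0 0 165 0; 0 -5 200 0; -10 -15 230 0; -30 -25 245 0; -60 -35 250 0; -90 -40 250 0; -110 -40 250 0; -120 -40 250 0; -120 -40 250 0"

```text
clock: 22.0
tcp_pos: [0.6094, 0.0523, 0.2784]
orientation: [0.004, 0.572, 0.82, 0.003]
wrist_force: [0.0, -0.3, -0.2]
finger_gap: 0.0856
```

```bash
python3 - <<'E'
from h import *
for c in("scene","top"):
    im=read_camera(c)[:,:,::-1];cv2.imwrite(f"pics/{c}9.png",im)
    a=cv2.imread(f"pics/{c}0.png")
    r=(slice(180,320),slice(370,500)) if c=="scene" else (slice(140,235),slice(165,220))
    print(c,cv2.absdiff(a,im)[r].mean())
    for n in("bin","lid_shell","pedal_pad"):
        for d in trace(c,n)[:1]: print(n,round(d["score"],2),d["box"])
s=get_state();print(s["clock"],s["wrist_force"])
E
```

```text
scene 8.183974358974359
bin 0.79 [374.4, 200.9, 109.8, 112.9]
lid_shell 0.82 [406.8, 201.9, 73.2, 57.4]
pedal_pad 0.83 [372.1, 285.6, 27.2, 22.8]
top 8.328484848484848
bin 0.82 [166.6, 148.4, 91.9, 83.6]
lid_shell 0.71 [175.9, 143.7, 72.9, 70.8]
22.4 [-0.24210859  0.33955929  0.31461219]
```

View pics/scene9.png

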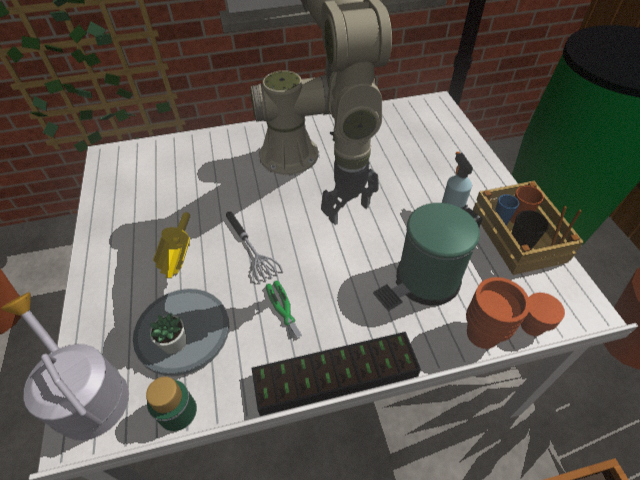

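The picture shows the bin unmoved, with its lid top at about (443, 230), shut, and its pedal up at (387, 297). Nothing else has moved, and the arm is clear.

```bash
python3 -c "
from workcell import *
print(hand_in())"
```

```text
the job is handed in; nothing more can be done
None
```

The bin's pedal was pressed right down, held and let up slowly; the lid is shut again. The job is handed in at about 22.4 s of the 43 s allowed.

- **Pressing:** I used one fingertip of the open gripper, so the wrist stayed well away from the rising lid. The pedal reached its firm stop: force jumped from about 8 to 21 N while the finger sank only 0.5 mm more.
- **Holding:** It stayed on the stop at 17–21 N for about 3.8 s, below the 35 N that tips the bin. The camera showed the lid standing open throughout.
- **Letting up:** The pedal took about 7.5 s to come up. The finger read 5–6 N each time I checked on the way, so it was still in contact. I had no reading at the moment the lid shut. The force was zero by the end of the last 2.5 s move, with the pedal up.
- **Afterwards:** The last pictures show the lid shut, the pedal up, and the lid and pedal outlines within about 2 pixels of the start in the scene view. The other things are where they were and the arm is clear, reading about 0 N.
- **Checks that disagreed:** The pixel differences in the final pictures were not zero (about 8 of 255), which I put down to noise and the arm's shadow. In the top view the pedal was not found, and the bin's outline came out narrower because the arm hid part of it.

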